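# Close the four glass jars with their own lids

### The arm

A 7-joint arm with a two-finger parallel gripper is mounted at the origin on the work surface. World frame = base frame: x ahead of the robot, y to its left, z up, the work surface at z = 0. Lengths are in m, angles in rad, forces in N, time in s.
With the tool pointing down it reaches from about 0.425 to 0.8 m from the base axis. Payload 8.3 kg.
Tool frame: the origin (TCP) lies on the centre line of the jaws, within the pads' length; the fingertips stand 8 mm ahead of it and the grasp point (between the pads) lies 11 mm behind it; z points along the fingers, y is the line along which they close (so a half turn about z gives the same grasp; the last joint's range is limited). The gripper opens to 85 mm and grips with 20 to 120 N. Pads are 22 mm wide; open, the fingers measure 114 mm over their backs; the gripper's body (76 mm by 85 mm) begins 54 mm behind the grasp point. The pads swing forward as they close: fully open they stand 13 mm farther back than shut.
Start: joints at [-1.179, 0.383, 0.016, 1.37, -0.006, 1.388, -0.046], TCP at [0.275, 0.561, 0.239] pointing down, gripper open.
Joint ranges: [-2.95, 2.95], [-0.25, 2.06], [-1.52, 1.56], [0.18, 2.33], [-1.44, 4.58], [0.02, 2.06], [-3.01, 3.01]. Speed limits (rad/s): [2.39, 2.39, 3.01, 3.01, 3.14, 3.14, 3.14].

### API

Orientations are given as [roll, pitch, yaw] about the fixed x, y, z axes, in that order (R = Rz(yaw) Ry(pitch) Rx(roll)).
In Python, from bench import state, camera, sign_off, search_frame, outline_of, mark_of gives the robot as it stands.
- The arm moves only by the shell command python3 -m inch 'ROWS' [FORCE]. ROWS is JSON, a list of rows, each an object of numbers: "ax", "ay", "az": the turn, a rotation vector about the tool's x, y, z in rad; "tx", "ty", "tz": the shift along the tool's x, y, z in m; "fingers": the finger opening in m, from 0 to 0.0854. A call has 1 to 20 rows; each row is the pose to reach, as a shift and turn from the pose commanded when the call began, along the tool's axes at that moment; what a row does not reach only later rows make up. A row lasts 1/8 s, in which the tool goes at most 62.5 mm and 10.7 degrees, less where a joint would pass 70% of its speed; a pose out of reach is approached as far as the arm can. A call with a gripper value outside its range is refused whole. The fingers move at their own pace and stop on an object; FORCE is the grip in N (left out, the last holds). Time passes only in rows, so rows that repeat a pose let the fingers close. It gives the time, the measured TCP pose, the force, the opening and the grip force at its end, in the units of the state.
- state(): the state, without advancing time (a new reading comes with each control period).
- camera(name): name is "scene" or "top" or "wrist"; returns a dict with "pixels" (420x560x3 uint8, red, green, blue), "z_map" (420x560 float32, m along the optical axis (not along the pixel's ray), 0 where there is no reading), "intrinsics" (3x3 intrinsics, pixels), "rvec" (rotation vector, rad) and "tvec" (3), from world to camera coordinates, as OpenCV has them; the wrist camera has in their place "mount" (4x4, takes a point from camera to tool coordinates, whose origin is the TCP and whose axes are the flange's). Camera axes: x right, y down, z forward; pixel columns grow to the right and rows downward; lengths in m; the calibration is good to about 2 mm. A picture is of the moment at which its call begins: read the wrist's pose just before it.
- sign_off(): hands the job in; it is judged then, once.
Trained networks look in the newest picture that a camera, given by its name, has taken for a name from the list of things; names that differ only in an ending like _2 or _b are one class to them, and where a whole thing is asked for, a point or a joint stands for the part that bears it (a point fixed in the world has none). Each returns a list of dicts, best first, with "conf" (0 to 1); they miss things now and then, are a little off and sometimes report something else, mostly with a low value. They report only what shows in the picture. A call takes as long as a camera call. They do not tell look-alikes from the thing itself.
- search_frame(camera, query): "bbox" ([left, top, right, bottom] in pixels, round what is visible of it).
- outline_of(camera, query): "pixels" (420x560 bool, what is visible of it) and "bbox" ([left, top, right, bottom] in pixels, round what is visible of it).
- mark_of(camera, query): "uv" ([column, row] in pixels: a listed point, or the origin of a listed thing).
The state is a dict: "t": time; "q": joint angles; "qd": joint speeds; "joint_efforts": joint torques, N m; "tool_pos": TCP position; "ee_rot": TCP orientation; "contact_force": force on the tool from outside, world axes, zero at the start; "ft_torque": the same for the moment, N m; "width": opening from 0.0 (shut) to 1.0 (fully open); "gripper_force": force on a finger pad.
Only numpy, scipy, OpenCV 4.12 (cv2) and the standard library are available. Lean on these libraries where they do the work, as an engineer would, in place of code of your own. Each camera call takes 0.05 s, during which the arm holds its last target. There are 200 camera calls.

### The job

The clean glass jars have dried: close each of the four with the black plug lid of its own size, right way up and fully seated so that the flange lies flat on the rim. Keep the jars upright where they stand, and do not disturb the magnetic rack or the tube rack.

Things in the scene. Friction and masses are not known exactly. Their poses are not given: they have to be found in the camera images.
- jar_small: The smallest of four open, empty, straight-sided clear glass jars, standing upright and loose on the bench: outside diameter 56 mm, mouth 48 mm inside, wall 4 mm, height 65 mm (the flat rim is at that height). Origin: centre of its underside; z up along its axis.
- jar_medium: The second-smallest of four open, empty, straight-sided clear glass jars, standing upright and loose on the bench: outside diameter 70 mm, mouth 62 mm inside, wall 4 mm, height 85 mm (the flat rim is at that height). Origin: centre of its underside; z up along its axis.
- jar_large: The second-largest of four open, empty, straight-sided clear glass jars, standing upright and loose on the bench: outside diameter 84 mm, mouth 76 mm inside, wall 4 mm, height 105 mm (the flat rim is at that height). Origin: centre of its underside; z up along its axis.
- jar_largest: The largest of four open, empty, straight-sided clear glass jars, standing upright and loose on the bench: outside diameter 98 mm, mouth 90 mm inside, wall 4 mm, height 125 mm (the flat rim is at that height). Origin: centre of its underside; z up along its axis.
- lid_small: Smallest of four black plastic plug lids, for the smallest jar; lies loose, right way up, on its plug. From the bottom: tapered, self-centring plug 14 mm deep, 30 mm diameter below, 44 above; flange 64 mm diameter, 14-20 mm over the origin, rests on the rim; round steel knob 24 mm diameter, 20-46 mm over the origin. Origin: centre of the plug's underside, z up; seated 51 mm over the jar's origin.
- lid_medium: Second-smallest of four black plastic plug lids, for the second-smallest jar; lies loose, right way up, on its plug. From the bottom: tapered, self-centring plug 14 mm deep, 44 mm diameter below, 58 above; flange 78 mm diameter, 14-20 mm over the origin, rests on the rim; round steel knob 24 mm diameter, 20-46 mm over the origin. Origin: centre of the plug's underside, z up; seated 71 mm over the jar's origin.
- lid_large: Second-largest of four black plastic plug lids, for the second-largest jar; lies loose, right way up, on its plug. From the bottom: tapered, self-centring plug 14 mm deep, 58 mm diameter below, 72 above; flange 92 mm diameter, 14-20 mm over the origin, rests on the rim; round steel knob 24 mm diameter, 20-46 mm over the origin. Origin: centre of the plug's underside, z up; seated 91 mm over the jar's origin.
- lid_largest: Largest of four black plastic plug lids, for the largest jar; lies loose, right way up, on its plug. From the bottom: tapered, self-centring plug 14 mm deep, 72 mm diameter below, 86 above; flange 106 mm diameter, 14-20 mm over the origin, rests on the rim; round steel knob 24 mm diameter, 20-46 mm over the origin. Origin: centre of the plug's underside, z up; seated 111 mm over the jar's origin.
- magnet_rack: Bystander: low white plastic magnetic rack with two microtubes, 60 mm (x) by 140 mm (y) by 62 mm high, loose, to the robot's left, its long side pointing roughly away from the robot. Origin: centre of its underside.
- tube_rack: Bystander: blue tube rack holding three capped 50 ml tubes, 84 mm (x) by 124 mm (y) by 118 mm high, loose, to the robot's right. Origin: centre of its underside.
Things that resemble listed ones, but are neither listed nor needed, are in the scene too. Leave any green or yellow look-alike of the lid_small alone.

How it is judged:
At the end, for the whole second after the job is handed in: Each lid sits on the jar of its own size: centred within 6 mm, flange at the rim's height within 3 mm, level within 0.08 rad, at rest; every jar is upright (0.05 rad) and within 40 mm of where it stood (horizontal distance between lid_small and jar_small below 0.006 m and z of lid_small in the frame of jar_small between 0.048 and 0.054 m and angle between each of lid_small, lid_medium, lid_large, lid_largest's own z axis and vertical below 0.08 rad and angle between each of jar_small, jar_medium, jar_large, jar_largest's own z axis and vertical below 0.05 rad and distance of each of jar_small, jar_medium, jar_large, jar_largest from where it was at the start of the episode below 0.04 m and linear speed of each of lid_small, jar_small, lid_medium, jar_medium, lid_large, jar_large, lid_largest, jar_largest below 0.02 m/s and horizontal distance between lid_medium and jar_medium below 0.006 m and z of lid_medium in the frame of jar_medium between 0.068 and 0.074 m and horizontal distance between lid_large and jar_large below 0.006 m and z of lid_large in the frame of jar_large between 0.088 and 0.094 m and horizontal distance between lid_largest and jar_largest below 0.006 m and z of lid_largest in the frame of jar_largest between 0.108 and 0.114 m); the robot touches nothing.
It fails at once if a jar is knocked over (angle between any of jar_small, jar_medium, jar_large, jar_largest's own z axis and vertical above 0.5 rad).
It fails at once if the magnetic rack is pushed out of its place (distance of magnet_rack from where it was at the start of the episode above 0.02 m).
It fails at once if the tube rack is pushed out of its place (distance of tube_rack from where it was at the start of the episode above 0.02 m).
It also fails if it takes over 112 s, if anything falls off the work surface, if the arm or the gripper's body presses on something with over 40 N, if the wrist force passes 120 N, or if a joint passes its speed limit or range.

## Working session

There is one attempt and no reset: what is moved stays moved. The work goes in short steps, Python scripts to look and compute and a shell command to move; the robot and the scene stay as the last step left them, time stands still between calls to the robot, and variables do not carry over. Pictures are saved under pics/ and viewed, at most 14 in all, crops included, and the job is handed in when it is done.

```bash
ls; mkdir -p pics; cat > h.py <<'E'
import numpy as np,cv2
from bench import *
def pts(c,T=None):
    z=c["z_map"];K=np.array(c["intrinsics"]);v,u=np.mgrid[:z.shape[0],:z.shape[1]]
    P=np.stack([(u-K[0,2])/K[0,0]*z,(v-K[1,2])/K[1,1]*z,z],-1)
    if T is None:
        R=cv2.Rodrigues(np.array(c["rvec"],float))[0];W=(P-np.array(c["tvec"]))@R
    else: W=P@T[:3,:3].T+T[:3,3]
    W[z==0]=np.nan
    return W
def save(c,n): cv2.imwrite("pics/"+n,cv2.cvtColor(c["pixels"],cv2.COLOR_RGB2BGR))
E
python3 - <<'E'
from h import *
s=state();print({k:np.round(v,3) for k,v in s.items()})
for n in ["top","scene"]:
    c=camera(n);save(c,n+"0.png");W=pts(c);np.save(n+"0.npy",W)
    for q in ["jar_small","jar_medium","jar_large","jar_largest","lid_small","lid_medium","lid_large","lid_largest","magnet_rack","tube_rack"]:
        for o in outline_of(n,q)[:3]:
            m=o["pixels"];w=W[m];w=w[~np.isnan(w[:,0])]
            if len(w)==0: continue
            zt=np.percentile(w[:,2],97); f=w[w[:,2]>zt-.012]
            print(n,q,round(o["conf"],2),np.round(o["bbox"]),"zt",zt.round(3),"top",f.mean(0).round(3),"all",np.median(w,0).round(3), c["pixels"][m].mean(0).round())
E
```

```text
pics
{'t': np.float64(0.0), 'q': array([-1.179,  0.384,  0.016,  1.371, -0.006,  1.388, -0.046]), 'qd': array([-0.001,  0.   , -0.002,  0.001,  0.001, -0.001,  0.   ]), 'joint_efforts': array([-1.0000e-03, -6.2759e+01,  8.4400e-01, -3.7182e+01,  1.6000e-02,
        1.4000e-02, -0.0000e+00]), 'tool_pos': array([0.274, 0.561, 0.238]), 'ee_rot': array([-3.14 ,  0.   ,  2.687]), 'contact_force': array([-0.504,  0.249, -0.222]), 'ft_torque': array([ 0.043, -0.   , -0.027]), 'gripper_force': np.float64(0.0), 'width': np.float64(1.0)}
top jar_small 0.67 [239. 210. 257. 230.] zt 0.068 top [0.444 0.115 0.064] all [0.447 0.118 0.011] [108. 109. 113.]
top jar_medium 0.8 [373. 149. 400. 181.] zt 0.088 top [ 0.617 -0.29   0.084] all [ 0.621 -0.295  0.033] [ 98.  99. 102.]
top jar_large 0.66 [299. 209. 329. 241.] zt 0.108 top [ 0.44  -0.084  0.104] all [ 0.445 -0.087  0.008] [107. 107. 111.]
top jar_largest 0.55 [300. 131. 343. 172.] zt 0.127 top [ 0.65  -0.093  0.124] all [ 0.661 -0.096  0.032] [ 98.  98. 101.]
top lid_small 0.93 [372. 222. 393. 242.] zt 0.049 top [ 0.426 -0.292  0.045] all [ 0.4
[... 1802 characters left out ...]
8.]
scene lid_medium 0.98 [311. 289. 340. 316.] zt 0.047 top [0.63  0.267 0.045] all [0.632 0.269 0.021] [28. 26. 28.]
scene lid_large 0.64 [265. 250. 297. 284.] zt 0.046 top [0.632 0.11  0.044] all [0.634 0.112 0.021] [24. 22. 23.]
scene lid_largest 0.63 [349. 250. 389. 279.] zt 0.046 top [0.462 0.284 0.045] all [0.464 0.285 0.021] [20. 19. 20.]
scene magnet_rack 0.97 [388. 298. 448. 345.] zt 0.061 top [0.519 0.473 0.055] all [0.526 0.476 0.054] [138. 138. 135.]
scene tube_rack 0.97 [156.  89. 198. 147.] zt 0.12 top [ 0.449 -0.486  0.117] all [ 0.467 -0.46   0.075] [14. 30. 68.]
scene tube_rack 0.51 [311. 207. 336. 238.] zt 0.066 top [0.446 0.115 0.062] all [0.445 0.114 0.039] [90. 97. 97.]
```

View pics/top0.png

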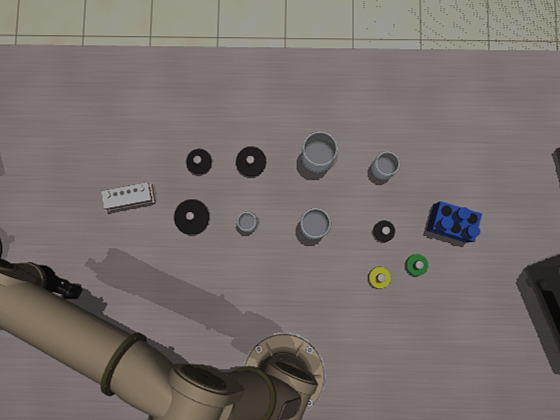

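```bash
python3 - <<'E'
from h import *
from scipy.optimize import least_squares
J=dict(small=(.445,.114,.065,.026),medium=(.617,-.29,.085,.033),large=(.441,-.084,.105,.040),largest=(.65,-.093,.125,.047))
L=dict(small=(.427,-.291,.032),medium=(.629,.267,.039),large=(.631,.109,.046),largest=(.46,.283,.053))
for n in ["top","scene"]:
    W=np.load(n+"0.npy").reshape(-1,3);W=W[~np.isnan(W[:,0])]
    for k,(x,y,h,r) in J.items():
        d=np.hypot(W[:,0]-x,W[:,1]-y);f=W[(d<.07)&(abs(W[:,2]-h)<.008)]
        s=least_squares(lambda p:np.hypot(f[:,0]-p[0],f[:,1]-p[1])-r,[x,y],loss="soft_l1",f_scale=.002)
        print(n,"jar",k,len(f),s.x.round(4),f[:,2].mean().round(3))
    for k,(x,y,r) in L.items():
        d=np.hypot(W[:,0]-x,W[:,1]-y);f=W[(d<.07)&(abs(W[:,2]-.02)<.006)];g=W[(d<.07)&(abs(W[:,2]-.046)<.006)]
        print(n,"lid",k,"flange ext",np.ptp(f[:,:2],0).round(3),((f.max(0)+f.min(0))/2)[:2].round(4),"knob",len(g),g.mean(0).round(4))
E
```

```text
top jar small 95 [0.4448 0.115 ] 0.064
top jar medium 125 [ 0.6169 -0.2909] 0.084
top jar large 153 [ 0.4395 -0.083 ] 0.105
top jar largest 203 [ 0.6492 -0.0929] 0.124
top lid small flange ext [0.06  0.063] [ 0.4265 -0.2929] knob 50 [ 0.4254 -0.2916  0.0458]
top lid medium flange ext [0.075 0.074] [0.6279 0.2677] knob 47 [0.6281 0.2674 0.0459]
top lid large flange ext [0.09  0.091] [0.6309 0.1098] knob 46 [0.6313 0.1098 0.046 ]
top lid largest flange ext [0.103 0.106] [0.4602 0.2843] knob 48 [0.4596 0.2835 0.0463]
scene jar small 126 [0.4453 0.1144] 0.063
scene jar medium 162 [ 0.6177 -0.2914] 0.083
scene jar large 189 [ 0.4404 -0.0837] 0.103
scene jar largest 261 [ 0.6501 -0.0932] 0.123
scene lid small flange ext [0.064 0.064] [ 0.4269 -0.2943] knob 39 [ 0.427  -0.2919  0.0463]
scene lid medium flange ext [0.077 0.075] [0.6289 0.2668] knob 70 [0.6298 0.267  0.0457]
scene lid large flange ext [0.092 0.092] [0.6311 0.1091] knob 60 [0.6318 0.1094 0.0458]
scene lid largest flange ext [0.107 0.105] [0.4604 0.2833] knob 62 [0.4613 0.2835 0.0459]
```

The top view shows the black lids at pixels (199,161), (251,161), (191,217) and (384,231). The jars are at (319,150), (385,165), (315,225) and (247,222). The green and yellow look-alikes are at (417,265) and (380,278). I'll go above lid_largest first and turn the yaw to pi so the tool axes line up with the world.

```bash
python3 -m inch '[{"tx":-0.02,"ty":-0.012,"az":-0.03,"fingers":0.05},{"tx":-0.06,"ty":-0.035,"az":-0.1,"fingers":0.05},{"tx":-0.105,"ty":-0.061,"az":-0.17,"fingers":0.05},{"tx":-0.15,"ty":-0.087,"az":-0.24,"fingers":0.05},{"tx":-0.195,"ty":-0.114,"az":-0.31,"fingers":0.05},{"tx":-0.24,"ty":-0.14,"az":-0.38,"fingers":0.05},{"tx":-0.27,"ty":-0.157,"az":-0.43,"fingers":0.05},{"tx":-0.2885,"ty":-0.168,"az":-0.4546,"fingers":0.05},{"tx":-0.2885,"ty":-0.168,"az":-0.4546,"fingers":0.05},{"tx":-0.2885,"ty":-0.168,"az":-0.4546,"fingers":0.05}]' 60
cat > look.py <<'E'
import sys
from h import *
from scipy.spatial.transform import Rotation as R
# look.py X Y Z : wrist look; mean of points near height Z around X,Y
x,y,zz=map(float,sys.argv[1:4]);s=state();c=camera("wrist")
T=np.eye(4);T[:3,:3]=R.from_euler("xyz",s["ee_rot"]).as_matrix();T[:3,3]=s["tool_pos"]
W=pts(c,T@np.array(c["mount"]));P=W.reshape(-1,3);P=P[~np.isnan(P[:,0])]
f=P[(np.hypot(P[:,0]-x,P[:,1]-y)<.065)&(abs(P[:,2]-zz)<.006)]
print("tcp",np.round(s["tool_pos"],4),np.round(s["ee_rot"],4),"w",round(s["width"],3),"n",len(f),"mean",f.mean(0).round(4),"midext",((f.max(0)+f.min(0))/2).round(4),"ext",np.ptp(f,0).round(3))
if len(sys.argv)>4: save(c,sys.argv[4])
E
python3 look.py .46 .2835 .046 w1.png
```

```text
invalid input
look.py:9: RuntimeWarning: Mean of empty slice.
  print("tcp",np.round(s["tool_pos"],4),np.round(s["ee_rot"],4),"w",round(s["width"],3),"n",len(f),"mean",f.mean(0).round(4),"midext",((f.max(0)+f.min(0))/2).round(4),"ext",np.ptp(f,0).round(3))
  ret = um.true_divide(
Traceback (most recent call last):
  File "look.py", line 9, in <module>
    print("tcp",np.round(s["tool_pos"],4),np.round(s["ee_rot"],4),"w",round(s["width"],3),"n",len(f),"mean",f.mean(0).round(4),"midext",((f.max(0)+f.min(0))/2).round(4),"ext",np.ptp(f,0).round(3))
                                                                                                                                          ~~~~~^^^
ValueError: zero-size array to reduction operation maximum which has no identity
```

```bash
python3 -m inch '[{"ax":0,"ay":0,"az":-0.03,"tx":-0.02,"ty":-0.012,"tz":0,"fingers":0.05},{"ax":0,"ay":0,"az":-0.1,"tx":-0.06,"ty":-0.035,"tz":0,"fingers":0.05},{"ax":0,"ay":0,"az":-0.17,"tx":-0.105,"ty":-0.061,"tz":0,"fingers":0.05},{"ax":0,"ay":0,"az":-0.24,"tx":-0.15,"ty":-0.087,"tz":0,"fingers":0.05},{"ax":0,"ay":0,"az":-0.31,"tx":-0.195,"ty":-0.114,"tz":0,"fingers":0.05},{"ax":0,"ay":0,"az":-0.38,"tx":-0.24,"ty":-0.14,"tz":0,"fingers":0.05},{"ax":0,"ay":0,"az":-0.43,"tx":-0.27,"ty":-0.157,"tz":0,"fingers":0.05},{"ax":0,"ay":0,"az":-0.4546,"tx":-0.2885,"ty":-0.168,"tz":0,"fingers":0.05},{"ax":0,"ay":0,"az":-0.4546,"tx":-0.2885,"ty":-0.168,"tz":0,"fingers":0.05},{"ax":0,"ay":0,"az":-0.4546,"tx":-0.2885,"ty":-0.168,"tz":0,"fingers":0.05}]' 60
python3 look.py .46 .2835 .046 w1.png
```

```text
t: 2.4
tool_pos: [0.4592, 0.285, 0.2393]
ee_rot: [3.141, -0.0, -3.141]
contact_force: [-0.3, -0.1, -0.4]
width: 0.585
gripper_force: 0.0
tcp [0.4592 0.285  0.2393] [ 3.1411e+00 -4.0000e-04 -3.1410e+00] w 0.585 n 543 mean [0.4591 0.2845 0.0459] midext [0.4596 0.2842 0.0441] ext [0.023 0.023 0.008]
```

View pics/w1.png

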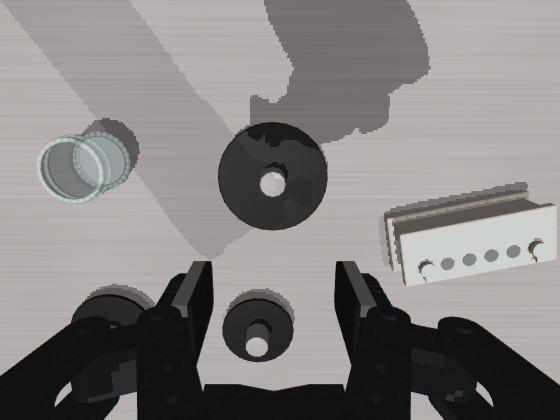

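The wrist view shows lid_largest's knob at about (272,183), centred under the jaws. The measured knob position is within 1 mm of the TCP, so I'll go down and grip.

```bash
python3 -m inch '[{"ax":0,"ay":0,"az":0,"tx":0,"ty":0,"tz":0.03,"fingers":0.05},{"ax":0,"ay":0,"az":0,"tx":0,"ty":0,"tz":0.08,"fingers":0.05},{"ax":0,"ay":0,"az":0,"tx":0,"ty":0,"tz":0.13,"fingers":0.05},{"ax":0,"ay":0,"az":0,"tx":0,"ty":0,"tz":0.17,"fingers":0.05},{"ax":0,"ay":0,"az":0,"tx":0,"ty":0,"tz":0.195,"fingers":0.05},{"ax":0,"ay":0,"az":0,"tx":0,"ty":0,"tz":0.206,"fingers":0.05},{"ax":0,"ay":0,"az":0,"tx":0,"ty":0,"tz":0.206,"fingers":0.05},{"ax":0,"ay":0,"az":0,"tx":0,"ty":0,"tz":0.206,"fingers":0.015},{"ax":0,"ay":0,"az":0,"tx":0,"ty":0,"tz":0.206,"fingers":0.01},{"ax":0,"ay":0,"az":0,"tx":0,"ty":0,"tz":0.206,"fingers":0.01},{"ax":0,"ay":0,"az":0,"tx":0,"ty":0,"tz":0.206,"fingers":0.01},{"ax":0,"ay":0,"az":0,"tx":0,"ty":0,"tz":0.206,"fingers":0.01},{"ax":0,"ay":0,"az":0,"tx":0,"ty":0,"tz":0.206,"fingers":0.01}]' 60
```

```text
t: 4.08
tool_pos: [0.4607, 0.2846, 0.0349]
ee_rot: [3.14, 0.002, 3.142]
contact_force: [-1.7, -0.5, 6.3]
width: 0.259
gripper_force: 59.0
```

```bash
python3 -m inch '[{"ax":0,"ay":0,"az":0,"tx":0,"ty":0,"tz":-0.02,"fingers":0.01},{"ax":0,"ay":0,"az":0,"tx":0,"ty":0,"tz":-0.06,"fingers":0.01},{"ax":0,"ay":0,"az":0,"tx":0,"ty":0,"tz":-0.11,"fingers":0.01},{"ax":0,"ay":0,"az":0,"tx":0,"ty":0,"tz":-0.16,"fingers":0.01},{"ax":0,"ay":0,"az":0,"tx":0,"ty":0,"tz":-0.19,"fingers":0.01},{"ax":0,"ay":0,"az":0,"tx":-0.0095,"ty":-0.019,"tz":-0.2,"fingers":0.01},{"ax":0,"ay":0,"az":0,"tx":-0.0285,"ty":-0.0565,"tz":-0.2,"fingers":0.01},{"ax":0,"ay":0,"az":0,"tx":-0.051,"ty":-0.102,"tz":-0.2,"fingers":0.01},{"ax":0,"ay":0,"az":0,"tx":-0.074,"ty":-0.147,"tz":-0.2,"fingers":0.01},{"ax":0,"ay":0,"az":0,"tx":-0.097,"ty":-0.192,"tz":-0.2,"fingers":0.01},{"ax":0,"ay":0,"az":0,"tx":-0.12,"ty":-0.2375,"tz":-0.2,"fingers":0.01},{"ax":0,"ay":0,"az":0,"tx":-0.1425,"ty":-0.283,"tz":-0.2,"fingers":0.01},{"ax":0,"ay":0,"az":0,"tx":-0.163,"ty":-0.324,"tz":-0.2,"fingers":0.01},{"ax":0,"ay":0,"az":0,"tx":-0.18,"ty":-0.358,"tz":-0.2,"fingers":0.01},{"ax":0,"ay":0,"az":0,"tx":-0.19,"ty":-0.377,"tz":-0.2,"fingers":0.01},{"ax":0,"ay":0,"az":0,"tx":-0.19,"ty":-0.377,"tz":-0.2,"fingers":0.01},{"ax":0,"ay":0,"az":0,"tx":-0.19,"ty":-0.377,"tz":-0.2,"fingers":0.01}]'
cat > lid.py <<'E'
import sys
from h import *
# lid.py JX JY rim r [pic]: rim circle fit in top+scene, and points higher (held lid): flange extents
from scipy.spatial.transform import Rotation as R
s=state();print("tcp",np.round(s["tool_pos"],4),np.round(s["ee_rot"],3))
c=camera("wrist");T=np.eye(4);T[:3,:3]=R.from_euler("xyz",s["ee_rot"]).as_matrix();T[:3,3]=s["tool_pos"]
if len(sys.argv)>1: save(c,sys.argv[1])
W=pts(c,T@np.array(c["mount"]));P=W.reshape(-1,3);P=P[~np.isnan(P[:,0])]
x,y,z=s["tool_pos"];f=P[(np.hypot(P[:,0]-x,P[:,1]-y)<.056)&(abs(P[:,2]-(z-.035+.02))<.006)]
if len(f)>30:
    A=np.c_[f[:,:2]-[x,y],np.ones(len(f))];k=np.linalg.lstsq(A,f[:,2],rcond=None)[0]
    print("flange n",len(f),"tilt dz/dx,dz/dy",k[:2].round(3),"z at tcp",k[2].round(4),"ext",(f.min(0)-[x,y,0]).round(3),(f.max(0)-[x,y,0]).round(3))
E
python3 lid.py w2.png
```

```text
t: 6.2
tool_pos: [0.6497, -0.092, 0.2334]
ee_rot: [3.141, -0.0, -3.141]
contact_force: [0.9, 1.1, -0.7]
width: 0.255
gripper_force: 59.1
tcp [ 0.6497 -0.092   0.2334] [ 3.141 -0.    -3.141]
flange n 29775 tilt dz/dx,dz/dy [-0.001 -0.   ] z at tcp 0.2186 ext [-0.054 -0.052  0.214] [0.052 0.053 0.224]
```

View pics/w2.png

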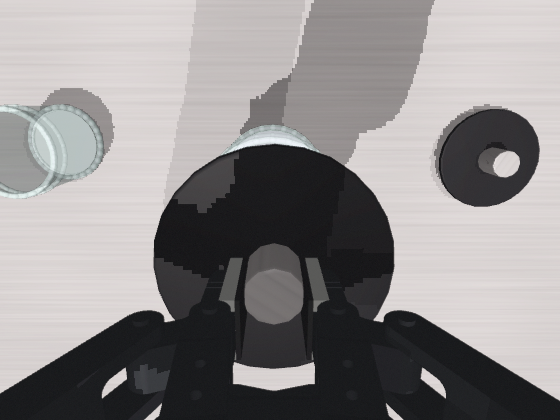

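The wrist view shows lid_largest held level at (272,255), centred on the TCP to within 1 mm, with the jar rim showing behind it. Next I'll lower it onto the jar.

```bash
python3 -m inch '[{"ax":0,"ay":0,"az":0,"tx":0,"ty":-0.001,"tz":0.02,"fingers":0.01},{"ax":0,"ay":0,"az":0,"tx":0,"ty":-0.001,"tz":0.05,"fingers":0.01},{"ax":0,"ay":0,"az":0,"tx":0,"ty":-0.001,"tz":0.065,"fingers":0.01},{"ax":0,"ay":0,"az":0,"tx":0,"ty":-0.001,"tz":0.072,"fingers":0.01},{"ax":0,"ay":0,"az":0,"tx":0,"ty":-0.001,"tz":0.078,"fingers":0.01},{"ax":0,"ay":0,"az":0,"tx":0,"ty":-0.001,"tz":0.083,"fingers":0.01},{"ax":0,"ay":0,"az":0,"tx":0,"ty":-0.001,"tz":0.087,"fingers":0.01},{"ax":0,"ay":0,"az":0,"tx":0,"ty":-0.001,"tz":0.087,"fingers":0.01}]'
```

```text
t: 7.25
tool_pos: [0.6499, -0.0943, 0.1463]
ee_rot: [-3.142, 0.0, 3.141]
contact_force: [0.5, 0.8, -0.3]
width: 0.256
gripper_force: 59.1
```

```bash
python3 -m inch '[{"ax":0,"ay":0,"az":0,"tx":0,"ty":0,"tz":0.001,"fingers":0.01},{"ax":0,"ay":0,"az":0,"tx":0,"ty":0,"tz":0.001,"fingers":0.05},{"ax":0,"ay":0,"az":0,"tx":0,"ty":0,"tz":0.001,"fingers":0.05},{"ax":0,"ay":0,"az":0,"tx":0,"ty":0,"tz":0.001,"fingers":0.05},{"ax":0,"ay":0,"az":0,"tx":0,"ty":0,"tz":0.001,"fingers":0.05},{"ax":0,"ay":0,"az":0,"tx":0,"ty":0,"tz":-0.01,"fingers":0.05},{"ax":0,"ay":0,"az":0,"tx":0,"ty":0,"tz":-0.04,"fingers":0.05},{"ax":0,"ay":0,"az":0,"tx":0,"ty":0,"tz":-0.075,"fingers":0.05},{"ax":0,"ay":0,"az":0,"tx":0,"ty":0,"tz":-0.09,"fingers":0.05},{"ax":0,"ay":0,"az":0,"tx":0,"ty":0,"tz":-0.092,"fingers":0.05},{"ax":0,"ay":0,"az":0,"tx":0,"ty":0,"tz":-0.092,"fingers":0.05}]'
python3 look.py .65 -.093 .157;python3 look.py .65 -.093 .131 w3.png
```

```text
t: 8.62
tool_pos: [0.6494, -0.094, 0.2369]
ee_rot: [3.141, -0.002, 3.141]
contact_force: [0.9, 0.9, -0.5]
width: 0.591
gripper_force: 0.0
tcp [ 0.6494 -0.094   0.2369] [ 3.1414e+00 -1.9000e-03  3.1415e+00] w 0.591 n 1180 mean [ 0.6482 -0.0938  0.1568] midext [ 0.649  -0.0938  0.1551] ext [0.024 0.023 0.008]
tcp [ 0.6492 -0.094   0.2366] [ 3.1414e+00 -2.5000e-03  3.1415e+00] w 0.587 n 17287 mean [ 0.6459 -0.0938  0.1312] midext [ 0.6491 -0.0936  0.1318] ext [0.106 0.105 0.01 ]
```

View pics/w3.png

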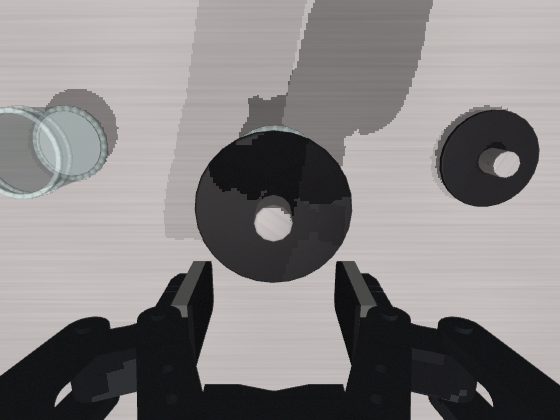

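lid_largest is seated: the knob at (272,223) reads 0.157 m and the flange 0.131 m. Next is lid_large.

```bash
python3 -m inch '[{"ax":0,"ay":0,"az":0,"tx":0.001,"ty":0.015,"tz":0,"fingers":0.05},{"ax":0,"ay":0,"az":0,"tx":0.005,"ty":0.05,"tz":0,"fingers":0.05},{"ax":0,"ay":0,"az":0,"tx":0.009,"ty":0.1,"tz":0,"fingers":0.05},{"ax":0,"ay":0,"az":0,"tx":0.014,"ty":0.15,"tz":0,"fingers":0.05},{"ax":0,"ay":0,"az":0,"tx":0.017,"ty":0.19,"tz":0,"fingers":0.05},{"ax":0,"ay":0,"az":0,"tx":0.018,"ty":0.2033,"tz":0,"fingers":0.05},{"ax":0,"ay":0,"az":0,"tx":0.018,"ty":0.2033,"tz":0,"fingers":0.05},{"ax":0,"ay":0,"az":0,"tx":0.018,"ty":0.2033,"tz":0,"fingers":0.05}]'
python3 look.py .6315 .1095 .046
```

```text
t: 9.72
tool_pos: [0.6321, 0.107, 0.2382]
ee_rot: [-3.14, -0.0, 3.139]
contact_force: [0.3, -0.9, 0.6]
width: 0.584
gripper_force: 0.0
tcp [0.6321 0.107  0.2382] [-3.1404 -0.      3.139 ] w 0.584 n 546 mean [0.6304 0.1099 0.0459] midext [0.6311 0.11   0.0442] ext [0.024 0.022 0.008]
```

```bash
python3 -m inch '[{"ax":0,"ay":0,"az":0,"tx":0.001,"ty":0.002,"tz":0.03,"fingers":0.05},{"ax":0,"ay":0,"az":0,"tx":0.001,"ty":0.002,"tz":0.08,"fingers":0.05},{"ax":0,"ay":0,"az":0,"tx":0.001,"ty":0.002,"tz":0.13,"fingers":0.05},{"ax":0,"ay":0,"az":0,"tx":0.001,"ty":0.002,"tz":0.17,"fingers":0.05},{"ax":0,"ay":0,"az":0,"tx":0.001,"ty":0.002,"tz":0.193,"fingers":0.05},{"ax":0,"ay":0,"az":0,"tx":0.001,"ty":0.002,"tz":0.203,"fingers":0.05},{"ax":0,"ay":0,"az":0,"tx":0.001,"ty":0.002,"tz":0.203,"fingers":0.05},{"ax":0,"ay":0,"az":0,"tx":0.001,"ty":0.002,"tz":0.203,"fingers":0.015},{"ax":0,"ay":0,"az":0,"tx":0.001,"ty":0.002,"tz":0.203,"fingers":0.01},{"ax":0,"ay":0,"az":0,"tx":0.001,"ty":0.002,"tz":0.203,"fingers":0.01},{"ax":0,"ay":0,"az":0,"tx":0.001,"ty":0.002,"tz":0.203,"fingers":0.01},{"ax":0,"ay":0,"az":0,"tx":0.001,"ty":0.002,"tz":0.203,"fingers":0.01},{"ax":0,"ay":0,"az":0,"tx":0.001,"ty":0.002,"tz":0.203,"fingers":0.01}]'; python3 -c "
from h import *
s=state();print(s['tool_pos'],s['contact_force'])"
```

```text
t: 11.4
tool_pos: [0.632, 0.1111, 0.0371]
ee_rot: [3.141, 0.003, 3.141]
contact_force: [-1.0, -0.6, 7.7]
width: 0.253
gripper_force: 59.4
[0.63203404 0.11114692 0.03707263] [-1.0109202  -0.56614134  7.72549218]
```

```bash
python3 -m inch '[{"ax":0,"ay":0,"az":0,"tx":0,"ty":0,"tz":-0.02,"fingers":0.01},{"ax":0,"ay":0,"az":0,"tx":0,"ty":0,"tz":-0.06,"fingers":0.01},{"ax":0,"ay":0,"az":0,"tx":0,"ty":0,"tz":-0.11,"fingers":0.01},{"ax":0,"ay":0,"az":0,"tx":0,"ty":0,"tz":-0.16,"fingers":0.01},{"ax":0,"ay":0,"az":0,"tx":0,"ty":0,"tz":-0.19,"fingers":0.01},{"ax":0,"ay":0,"az":0,"tx":0.01,"ty":-0.01,"tz":-0.2,"fingers":0.01},{"ax":0,"ay":0,"az":0,"tx":0.035,"ty":-0.035,"tz":-0.2,"fingers":0.01},{"ax":0,"ay":0,"az":0,"tx":0.068,"ty":-0.069,"tz":-0.2,"fingers":0.01},{"ax":0,"ay":0,"az":0,"tx":0.1,"ty":-0.101,"tz":-0.2,"fingers":0.01},{"ax":0,"ay":0,"az":0,"tx":0.133,"ty":-0.134,"tz":-0.2,"fingers":0.01},{"ax":0,"ay":0,"az":0,"tx":0.163,"ty":-0.165,"tz":-0.2,"fingers":0.01},{"ax":0,"ay":0,"az":0,"tx":0.183,"ty":-0.185,"tz":-0.2,"fingers":0.01},{"ax":0,"ay":0,"az":0,"tx":0.191,"ty":-0.1933,"tz":-0.2,"fingers":0.01},{"ax":0,"ay":0,"az":0,"tx":0.191,"ty":-0.1933,"tz":-0.2,"fingers":0.01},{"ax":0,"ay":0,"az":0,"tx":0.191,"ty":-0.1933,"tz":-0.2,"fingers":0.01}]'
python3 lid.py
```

```text
t: 13.28
tool_pos: [0.4403, -0.0811, 0.2351]
ee_rot: [-3.142, -0.0, -3.14]
contact_force: [0.1, -0.2, 0.2]
width: 0.255
gripper_force: 58.8
tcp [ 0.4403 -0.0811  0.2351] [-3.142 -0.    -3.14 ]
flange n 20900 tilt dz/dx,dz/dy [-0.001 -0.001] z at tcp 0.2183 ext [-0.047 -0.046  0.214] [0.045 0.046 0.226]
```

```bash
python3 -m inch '[{"ax":0,"ay":0,"az":0,"tx":0,"ty":-0.002,"tz":0.03,"fingers":0.01},{"ax":0,"ay":0,"az":0,"tx":0,"ty":-0.002,"tz":0.065,"fingers":0.01},{"ax":0,"ay":0,"az":0,"tx":0,"ty":-0.002,"tz":0.085,"fingers":0.01},{"ax":0,"ay":0,"az":0,"tx":0,"ty":-0.002,"tz":0.092,"fingers":0.01},{"ax":0,"ay":0,"az":0,"tx":0,"ty":-0.002,"tz":0.098,"fingers":0.01},{"ax":0,"ay":0,"az":0,"tx":0,"ty":-0.002,"tz":0.103,"fingers":0.01},{"ax":0,"ay":0,"az":0,"tx":0,"ty":-0.002,"tz":0.107,"fingers":0.01},{"ax":0,"ay":0,"az":0,"tx":0,"ty":-0.002,"tz":0.107,"fingers":0.01}]'
```

```text
t: 14.32
tool_pos: [0.4398, -0.0841, 0.1283]
ee_rot: [3.142, -0.0, 3.141]
contact_force: [0.6, -0.4, -0.6]
width: 0.247
gripper_force: 58.9
```

```bash
python3 -m inch '[{"ax":0,"ay":0,"az":0,"tx":0,"ty":0,"tz":0.001,"fingers":0.01},{"ax":0,"ay":0,"az":0,"tx":0,"ty":0,"tz":0.001,"fingers":0.05},{"ax":0,"ay":0,"az":0,"tx":0,"ty":0,"tz":0.001,"fingers":0.05},{"ax":0,"ay":0,"az":0,"tx":0,"ty":0,"tz":0.001,"fingers":0.05},{"ax":0,"ay":0,"az":0,"tx":0,"ty":0,"tz":0.001,"fingers":0.05},{"ax":0,"ay":0,"az":0,"tx":0,"ty":0,"tz":-0.01,"fingers":0.05},{"ax":0,"ay":0,"az":0,"tx":0,"ty":0,"tz":-0.04,"fingers":0.05},{"ax":0,"ay":0,"az":0,"tx":0,"ty":0,"tz":-0.08,"fingers":0.05},{"ax":0,"ay":0,"az":0,"tx":0,"ty":0,"tz":-0.105,"fingers":0.05},{"ax":0,"ay":0,"az":0,"tx":0,"ty":0,"tz":-0.11,"fingers":0.05},{"ax":0,"ay":0,"az":0,"tx":0,"ty":0,"tz":-0.11,"fingers":0.05}]'
python3 look.py .44 -.083 .137;python3 look.py .44 -.083 .111
```

```text
t: 15.7
tool_pos: [0.4398, -0.0841, 0.2383]
ee_rot: [3.141, 0.0, 3.141]
contact_force: [-0.1, 0.1, 0.7]
width: 0.584
gripper_force: 0.0
tcp [ 0.4398 -0.0841  0.2383] [3.1415e+00 2.0000e-04 3.1414e+00] w 0.584 n 999 mean [ 0.4384 -0.0837  0.1369] midext [ 0.4392 -0.0836  0.1352] ext [0.023 0.023 0.008]
tcp [ 0.4394 -0.0841  0.2376] [ 3.1416e+00 -1.1000e-03  3.1415e+00] w 0.591 n 10942 mean [ 0.4366 -0.0837  0.1112] midext [ 0.4393 -0.0839  0.1119] ext [0.091 0.091 0.01 ]
```

```bash
python3 -m inch '[{"ax":0,"ay":0,"az":0,"tx":0.001,"ty":-0.015,"tz":0,"fingers":0.05},{"ax":0,"ay":0,"az":0,"tx":0.003,"ty":-0.05,"tz":0,"fingers":0.05},{"ax":0,"ay":0,"az":0,"tx":0.006,"ty":-0.1,"tz":0,"fingers":0.05},{"ax":0,"ay":0,"az":0,"tx":0.01,"ty":-0.15,"tz":0,"fingers":0.05},{"ax":0,"ay":0,"az":0,"tx":0.012,"ty":-0.195,"tz":0,"fingers":0.05},{"ax":0,"ay":0,"az":0,"tx":0.013,"ty":-0.208,"tz":0,"fingers":0.05},{"ax":0,"ay":0,"az":0,"tx":0.013,"ty":-0.208,"tz":0,"fingers":0.05},{"ax":0,"ay":0,"az":0,"tx":0.013,"ty":-0.208,"tz":0,"fingers":0.05}]'
python3 look.py .4265 -.292 .046 w4.png
```

```text
t: 16.8
tool_pos: [0.4271, -0.2908, 0.2379]
ee_rot: [3.141, -0.001, -3.14]
contact_force: [0.1, 0.3, -0.2]
width: 0.586
gripper_force: 0.0
tcp [ 0.4271 -0.2908  0.2379] [ 3.1408e+00 -6.0000e-04 -3.1399e+00] w 0.586 n 550 mean [ 0.4244 -0.2927  0.046 ] midext [ 0.4248 -0.2929  0.0442] ext [0.023 0.022 0.008]
```

View pics/w4.png

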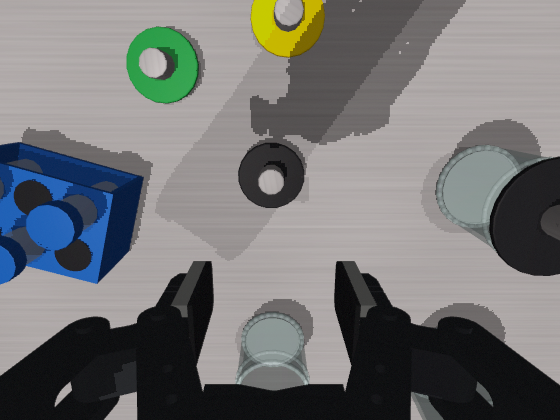

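The black lid_small is under the jaws at (271,175). The tube rack is clear on the left, and the green and yellow look-alikes are farther away. I'll grip it now.

```bash
python3 -m inch '[{"ax":0,"ay":0,"az":0,"tx":0.001,"ty":-0.0015,"tz":0.03,"fingers":0.05},{"ax":0,"ay":0,"az":0,"tx":0.001,"ty":-0.0015,"tz":0.08,"fingers":0.05},{"ax":0,"ay":0,"az":0,"tx":0.001,"ty":-0.0015,"tz":0.13,"fingers":0.05},{"ax":0,"ay":0,"az":0,"tx":0.001,"ty":-0.0015,"tz":0.17,"fingers":0.05},{"ax":0,"ay":0,"az":0,"tx":0.001,"ty":-0.0015,"tz":0.193,"fingers":0.05},{"ax":0,"ay":0,"az":0,"tx":0.001,"ty":-0.0015,"tz":0.202,"fingers":0.05},{"ax":0,"ay":0,"az":0,"tx":0.001,"ty":-0.0015,"tz":0.202,"fingers":0.05},{"ax":0,"ay":0,"az":0,"tx":0.001,"ty":-0.0015,"tz":0.202,"fingers":0.015},{"ax":0,"ay":0,"az":0,"tx":0.001,"ty":-0.0015,"tz":0.202,"fingers":0.01},{"ax":0,"ay":0,"az":0,"tx":0.001,"ty":-0.0015,"tz":0.202,"fingers":0.01},{"ax":0,"ay":0,"az":0,"tx":0.001,"ty":-0.0015,"tz":0.202,"fingers":0.01},{"ax":0,"ay":0,"az":0,"tx":0.001,"ty":-0.0015,"tz":0.202,"fingers":0.01},{"ax":0,"ay":0,"az":0,"tx":0.001,"ty":-0.0015,"tz":0.202,"fingers":0.01}]'
```

```text
t: 18.48
tool_pos: [0.4267, -0.294, 0.0377]
ee_rot: [-3.141, 0.002, 3.142]
contact_force: [-0.4, 0.9, 5.5]
width: 0.254
gripper_force: 58.6
```

```bash
python3 -m inch '[{"ax":0,"ay":0,"az":0,"tx":0,"ty":0,"tz":-0.02,"fingers":0.01},{"ax":0,"ay":0,"az":0,"tx":0,"ty":0,"tz":-0.06,"fingers":0.01},{"ax":0,"ay":0,"az":0,"tx":0,"ty":0,"tz":-0.11,"fingers":0.01},{"ax":0,"ay":0,"az":0,"tx":0,"ty":0,"tz":-0.16,"fingers":0.01},{"ax":0,"ay":0,"az":0,"tx":0,"ty":0,"tz":-0.19,"fingers":0.01},{"ax":0,"ay":0,"az":0,"tx":-0.003,"ty":0.015,"tz":-0.2,"fingers":0.01},{"ax":0,"ay":0,"az":0,"tx":-0.01,"ty":0.055,"tz":-0.2,"fingers":0.01},{"ax":0,"ay":0,"az":0,"tx":-0.02,"ty":0.105,"tz":-0.2,"fingers":0.01},{"ax":0,"ay":0,"az":0,"tx":-0.03,"ty":0.155,"tz":-0.2,"fingers":0.01},{"ax":0,"ay":0,"az":0,"tx":-0.037,"ty":0.205,"tz":-0.2,"fingers":0.01},{"ax":0,"ay":0,"az":0,"tx":-0.038,"ty":0.255,"tz":-0.2,"fingers":0.01},{"ax":0,"ay":0,"az":0,"tx":-0.034,"ty":0.305,"tz":-0.2,"fingers":0.01},{"ax":0,"ay":0,"az":0,"tx":-0.027,"ty":0.35,"tz":-0.2,"fingers":0.01},{"ax":0,"ay":0,"az":0,"tx":-0.021,"ty":0.388,"tz":-0.2,"fingers":0.01},{"ax":0,"ay":0,"az":0,"tx":-0.019,"ty":0.4073,"tz":-0.2,"fingers":0.01},{"ax":0,"ay":0,"az":0,"tx":-0.019,"ty":0.4073,"tz":-0.2,"fingers":0.01},{"ax":0,"ay":0,"az":0,"tx":-0.019,"ty":0.4073,"tz":-0.2,"fingers":0.01}]'
python3 lid.py
```

```text
t: 20.6
tool_pos: [0.4452, 0.1124, 0.2367]
ee_rot: [-3.141, 0.001, 3.14]
contact_force: [0.6, -0.3, -0.0]
width: 0.251
gripper_force: 59.0
tcp [0.4452 0.1124 0.2367] [-3.141e+00  1.000e-03  3.140e+00]
flange n 8170 tilt dz/dx,dz/dy [0.006 0.014] z at tcp 0.2194 ext [-0.033 -0.031  0.216] [0.03  0.033 0.228]
```

```bash
python3 -m inch '[{"ax":0,"ay":0,"az":0,"tx":-0.001,"ty":0.0015,"tz":0.03,"fingers":0.01},{"ax":0,"ay":0,"az":0,"tx":-0.001,"ty":0.0015,"tz":0.075,"fingers":0.01},{"ax":0,"ay":0,"az":0,"tx":-0.001,"ty":0.0015,"tz":0.11,"fingers":0.01},{"ax":0,"ay":0,"az":0,"tx":-0.001,"ty":0.0015,"tz":0.127,"fingers":0.01},{"ax":0,"ay":0,"az":0,"tx":-0.001,"ty":0.0015,"tz":0.134,"fingers":0.01},{"ax":0,"ay":0,"az":0,"tx":-0.001,"ty":0.0015,"tz":0.14,"fingers":0.01},{"ax":0,"ay":0,"az":0,"tx":-0.001,"ty":0.0015,"tz":0.145,"fingers":0.01},{"ax":0,"ay":0,"az":0,"tx":-0.001,"ty":0.0015,"tz":0.148,"fingers":0.01},{"ax":0,"ay":0,"az":0,"tx":-0.001,"ty":0.0015,"tz":0.148,"fingers":0.01}]'
```

```text
t: 21.78
tool_pos: [0.4463, 0.1152, 0.0888]
ee_rot: [3.141, 0.001, 3.141]
contact_force: [-0.2, -0.2, 2.6]
width: 0.251
gripper_force: 59.2
```

```bash
python3 -m inch '[{"ax":0,"ay":0,"az":0,"tx":0,"ty":0,"tz":0,"fingers":0.01},{"ax":0,"ay":0,"az":0,"tx":0,"ty":0,"tz":0,"fingers":0.05},{"ax":0,"ay":0,"az":0,"tx":0,"ty":0,"tz":0,"fingers":0.05},{"ax":0,"ay":0,"az":0,"tx":0,"ty":0,"tz":0,"fingers":0.05},{"ax":0,"ay":0,"az":0,"tx":0,"ty":0,"tz":0,"fingers":0.05},{"ax":0,"ay":0,"az":0,"tx":0,"ty":0,"tz":-0.01,"fingers":0.05},{"ax":0,"ay":0,"az":0,"tx":0,"ty":0,"tz":-0.04,"fingers":0.05},{"ax":0,"ay":0,"az":0,"tx":0,"ty":0,"tz":-0.08,"fingers":0.05},{"ax":0,"ay":0,"az":0,"tx":0,"ty":0,"tz":-0.12,"fingers":0.05},{"ax":0,"ay":0,"az":0,"tx":0,"ty":0,"tz":-0.145,"fingers":0.05},{"ax":0,"ay":0,"az":0,"tx":0,"ty":0,"tz":-0.149,"fingers":0.05},{"ax":0,"ay":0,"az":0,"tx":0,"ty":0,"tz":-0.149,"fingers":0.05}]'
python3 look.py .445 .115 .097;python3 look.py .445 .115 .071
```

```text
t: 23.28
tool_pos: [0.4457, 0.115, 0.2371]
ee_rot: [-3.142, -0.0, 3.141]
contact_force: [0.3, -0.6, -0.9]
width: 0.589
gripper_force: 0.0
tcp [0.4457 0.115  0.2371] [-3.1416e+00 -2.0000e-04  3.1414e+00] w 0.589 n 755 mean [0.444  0.1161 0.097 ] midext [0.4447 0.116  0.0952] ext [0.023 0.023 0.008]
tcp [0.4454 0.115  0.2365] [-3.1411e+00 -1.3000e-03  3.1415e+00] w 0.589 n 3686 mean [0.4423 0.1161 0.0711] midext [0.4442 0.1159 0.0719] ext [0.062 0.063 0.01 ]
```

```bash
python3 -m inch '[{"ax":0,"ay":0,"az":0,"tx":-0.01,"ty":0.008,"tz":0,"fingers":0.05},{"ax":0,"ay":0,"az":0,"tx":-0.035,"ty":0.029,"tz":0,"fingers":0.05},{"ax":0,"ay":0,"az":0,"tx":-0.07,"ty":0.058,"tz":0,"fingers":0.05},{"ax":0,"ay":0,"az":0,"tx":-0.105,"ty":0.087,"tz":0,"fingers":0.05},{"ax":0,"ay":0,"az":0,"tx":-0.14,"ty":0.116,"tz":0,"fingers":0.05},{"ax":0,"ay":0,"az":0,"tx":-0.17,"ty":0.141,"tz":0,"fingers":0.05},{"ax":0,"ay":0,"az":0,"tx":-0.1835,"ty":0.152,"tz":0,"fingers":0.05},{"ax":0,"ay":0,"az":0,"tx":-0.1835,"ty":0.152,"tz":0,"fingers":0.05},{"ax":0,"ay":0,"az":0,"tx":-0.1835,"ty":0.152,"tz":0,"fingers":0.05}]'
python3 look.py .629 .267 .046
```

```text
t: 24.5
tool_pos: [0.6292, 0.2667, 0.2365]
ee_rot: [-3.141, -0.001, 3.141]
contact_force: [-0.6, 0.0, -0.4]
width: 0.586
gripper_force: 0.0
tcp [0.6292 0.2667 0.2365] [-3.1408e+00 -1.0000e-03  3.1412e+00] w 0.586 n 559 mean [0.6282 0.2681 0.0459] midext [0.6289 0.2679 0.0443] ext [0.023 0.022 0.009]
```

```bash
python3 -m inch '[{"ax":0,"ay":0,"az":0,"tx":0,"ty":0.001,"tz":0.03,"fingers":0.05},{"ax":0,"ay":0,"az":0,"tx":0,"ty":0.001,"tz":0.08,"fingers":0.05},{"ax":0,"ay":0,"az":0,"tx":0,"ty":0.001,"tz":0.13,"fingers":0.05},{"ax":0,"ay":0,"az":0,"tx":0,"ty":0.001,"tz":0.17,"fingers":0.05},{"ax":0,"ay":0,"az":0,"tx":0,"ty":0.001,"tz":0.192,"fingers":0.05},{"ax":0,"ay":0,"az":0,"tx":0,"ty":0.001,"tz":0.201,"fingers":0.05},{"ax":0,"ay":0,"az":0,"tx":0,"ty":0.001,"tz":0.201,"fingers":0.05},{"ax":0,"ay":0,"az":0,"tx":0,"ty":0.001,"tz":0.201,"fingers":0.015},{"ax":0,"ay":0,"az":0,"tx":0,"ty":0.001,"tz":0.201,"fingers":0.01},{"ax":0,"ay":0,"az":0,"tx":0,"ty":0.001,"tz":0.201,"fingers":0.01},{"ax":0,"ay":0,"az":0,"tx":0,"ty":0.001,"tz":0.201,"fingers":0.01},{"ax":0,"ay":0,"az":0,"tx":0,"ty":0.001,"tz":0.201,"fingers":0.01},{"ax":0,"ay":0,"az":0,"tx":0,"ty":0.001,"tz":0.201,"fingers":0.01}]'
```

```text
t: 26.18
tool_pos: [0.6304, 0.2685, 0.0382]
ee_rot: [3.14, 0.002, 3.141]
contact_force: [-0.6, -0.7, 6.3]
width: 0.249
gripper_force: 58.8
```

```bash
python3 -m inch '[{"ax":0,"ay":0,"az":0,"tx":0,"ty":0,"tz":-0.02,"fingers":0.01},{"ax":0,"ay":0,"az":0,"tx":0,"ty":0,"tz":-0.06,"fingers":0.01},{"ax":0,"ay":0,"az":0,"tx":0,"ty":0,"tz":-0.11,"fingers":0.01},{"ax":0,"ay":0,"az":0,"tx":0,"ty":0,"tz":-0.16,"fingers":0.01},{"ax":0,"ay":0,"az":0,"tx":0,"ty":0,"tz":-0.19,"fingers":0.01},{"ax":0,"ay":0,"az":0,"tx":0,"ty":-0.015,"tz":-0.205,"fingers":0.01},{"ax":0,"ay":0,"az":0,"tx":0.001,"ty":-0.055,"tz":-0.21,"fingers":0.01},{"ax":0,"ay":0,"az":0,"tx":0.002,"ty":-0.107,"tz":-0.21,"fingers":0.01},{"ax":0,"ay":0,"az":0,"tx":0.003,"ty":-0.16,"tz":-0.21,"fingers":0.01},{"ax":0,"ay":0,"az":0,"tx":0.004,"ty":-0.213,"tz":-0.21,"fingers":0.01},{"ax":0,"ay":0,"az":0,"tx":0.006,"ty":-0.266,"tz":-0.21,"fingers":0.01},{"ax":0,"ay":0,"az":0,"tx":0.007,"ty":-0.319,"tz":-0.21,"fingers":0.01},{"ax":0,"ay":0,"az":0,"tx":0.008,"ty":-0.372,"tz":-0.21,"fingers":0.01},{"ax":0,"ay":0,"az":0,"tx":0.009,"ty":-0.425,"tz":-0.21,"fingers":0.01},{"ax":0,"ay":0,"az":0,"tx":0.01,"ty":-0.475,"tz":-0.205,"fingers":0.01},{"ax":0,"ay":0,"az":0,"tx":0.011,"ty":-0.52,"tz":-0.2,"fingers":0.01},{"ax":0,"ay":0,"az":0,"tx":0.012,"ty":-0.548,"tz":-0.2,"fingers":0.01},{"ax":0,"ay":0,"az":0,"tx":0.012,"ty":-0.559,"tz":-0.2,"fingers":0.01},{"ax":0,"ay":0,"az":0,"tx":0.012,"ty":-0.559,"tz":-0.2,"fingers":0.01},{"ax":0,"ay":0,"az":0,"tx":0.012,"ty":-0.559,"tz":-0.2,"fingers":0.01}]'
python3 lid.py
```

```text
t: 28.68
tool_pos: [0.6179, -0.289, 0.2363]
ee_rot: [3.14, 0.0, -3.14]
contact_force: [-0.4, 0.1, -0.5]
width: 0.251
gripper_force: 59.0
tcp [ 0.6179 -0.289   0.2363] [ 3.14  0.   -3.14]
flange n 13858 tilt dz/dx,dz/dy [ 0.001 -0.006] z at tcp 0.2184 ext [-0.04  -0.038  0.215] [0.038 0.039 0.227]
```

```bash
python3 -m inch '[{"ax":0,"ay":0,"az":0,"tx":0,"ty":-0.002,"tz":0.03,"fingers":0.01},{"ax":0,"ay":0,"az":0,"tx":0,"ty":-0.002,"tz":0.07,"fingers":0.01},{"ax":0,"ay":0,"az":0,"tx":0,"ty":-0.002,"tz":0.1,"fingers":0.01},{"ax":0,"ay":0,"az":0,"tx":0,"ty":-0.002,"tz":0.11,"fingers":0.01},{"ax":0,"ay":0,"az":0,"tx":0,"ty":-0.002,"tz":0.117,"fingers":0.01},{"ax":0,"ay":0,"az":0,"tx":0,"ty":-0.002,"tz":0.123,"fingers":0.01},{"ax":0,"ay":0,"az":0,"tx":0,"ty":-0.002,"tz":0.127,"fingers":0.01},{"ax":0,"ay":0,"az":0,"tx":0,"ty":-0.002,"tz":0.127,"fingers":0.01}]'
```

```text
t: 29.72
tool_pos: [0.6175, -0.2929, 0.1096]
ee_rot: [-3.142, 0.0, 3.141]
contact_force: [0.6, 0.0, -0.8]
width: 0.253
gripper_force: 59.0
```

```bash
python3 -m inch '[{"ax":0,"ay":0,"az":0,"tx":0,"ty":0,"tz":0.001,"fingers":0.01},{"ax":0,"ay":0,"az":0,"tx":0,"ty":0,"tz":0.001,"fingers":0.05},{"ax":0,"ay":0,"az":0,"tx":0,"ty":0,"tz":0.001,"fingers":0.05},{"ax":0,"ay":0,"az":0,"tx":0,"ty":0,"tz":0.001,"fingers":0.05},{"ax":0,"ay":0,"az":0,"tx":0,"ty":0,"tz":0.001,"fingers":0.05},{"ax":0,"ay":0,"az":0,"tx":0,"ty":0,"tz":-0.01,"fingers":0.05},{"ax":0,"ay":0,"az":0,"tx":0,"ty":0,"tz":-0.04,"fingers":0.05},{"ax":0,"ay":0,"az":0,"tx":0,"ty":0,"tz":-0.08,"fingers":0.05},{"ax":0,"ay":0,"az":0,"tx":0,"ty":0,"tz":-0.12,"fingers":0.05},{"ax":0,"ay":0,"az":0,"tx":0,"ty":0,"tz":-0.129,"fingers":0.05},{"ax":0,"ay":0,"az":0,"tx":0,"ty":0,"tz":-0.129,"fingers":0.05},{"ax":0,"ay":0,"az":0,"tx":0,"ty":0,"tz":-0.129,"fingers":0.05}]'
python3 look.py .617 -.291 .117;python3 look.py .617 -.291 .091
python3 - <<'E'
from h import *
c=camera("scene");save(c,"end.png");W=pts(c).reshape(-1,3);W=W[~np.isnan(W[:,0])]
for k,x,y,h in [("small",.445,.1148,.065),("medium",.6173,-.291,.085),("large",.44,-.0833,.105),("largest",.6497,-.093,.125)]:
    d=np.hypot(W[:,0]-x,W[:,1]-y)
    for n,z in (("knob",h+.032),("flange",h+.006)):
        f=W[(d<.07)&(abs(W[:,2]-z)<.005)];print(k,n,len(f),f.mean(0).round(4),((f.max(0)+f.min(0))/2).round(4))
E
```

```text
t: 31.22
tool_pos: [0.6168, -0.2925, 0.2368]
ee_rot: [3.141, -0.002, 3.141]
contact_force: [-0.6, 0.3, 0.2]
width: 0.585
gripper_force: 0.0
tcp [ 0.6168 -0.2925  0.2368] [ 3.1406e+00 -2.2000e-03  3.1414e+00] w 0.585 n 865 mean [ 0.6156 -0.2925  0.1169] midext [ 0.6163 -0.2922  0.1153] ext [0.023 0.023 0.008]
tcp [ 0.6168 -0.2925  0.2366] [ 3.1406e+00 -2.4000e-03  3.1414e+00] w 0.584 n 6666 mean [ 0.614  -0.2926  0.0912] midext [ 0.6161 -0.2926  0.0916] ext [0.077 0.077 0.011]
small knob 51 [0.4462 0.1156 0.0971] [0.4458 0.1153 0.0965]
small flange 268 [0.4484 0.1173 0.0714] [0.4443 0.1155 0.0711]
medium knob 48 [ 0.6175 -0.292   0.1169] [ 0.6163 -0.2928  0.1168]
medium flange 368 [ 0.6185 -0.2895  0.0915] [ 0.6162 -0.294   0.091 ]
large knob 53 [ 0.4407 -0.0836  0.1372] [ 0.4402 -0.0849  0.1368]
large flange 553 [ 0.4423 -0.0819  0.1117] [ 0.4396 -0.0851  0.111 ]
largest knob 59 [ 0.6501 -0.094   0.1572] [ 0.6492 -0.0946  0.1568]
largest flange 958 [ 0.6509 -0.0924  0.1315] [ 0.6497 -0.0949  0.131 ]
```

View pics/end.png

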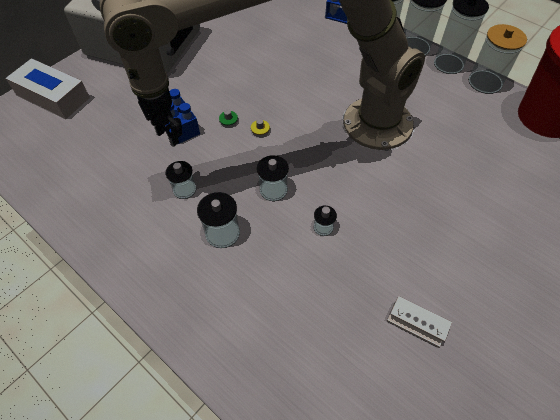

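The scene view shows all four jars closed and level, at (181,175), (217,215), (272,172) and (325,217). Both racks are undisturbed and the gripper touches nothing.

```bash
python3 -c "
from bench import sign_off
print(sign_off())"
```

```text
the job is handed in; nothing more can be done
None
```

All four jars are closed with their own lids, each measured level and fully seated on its rim, and the job was handed in at about 31 s of robot time; the hand-in call did not report a verdict.

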